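# Change over the flip-cap rod tubes

### The job

We are changing from the thick rods to the slim ones. In the rack of three flip-cap tubes, press the cap of the thickest tube shut until it is fully home, and flip the cap of the slimmest tube right open so that it stands up and stays open. Leave the cap of the middle-sized tube just as it is.

Things in the scene. Friction and masses are not known exactly. Their poses are not given: they have to be found in the camera images.
- rack: Dark steel rack, 100 x 262 mm foot, fixed to the bench; origin at the centre of its underside. Three upright aluminium tubes (44, 34, 24 mm outside diameter), fixed in it, stand in random order 78 mm apart along its y. x points away from the robot side. All rims are 112 mm above the bench; every black cap is hinged on its tube's +x side, its thumb tab on the -x side.
- thick_rim (a point): Centre of the mouth of the thickest tube (44 mm outside diameter), axes as the rack's, fixed to the tube. Hinge axis along y, 27 mm out along +x, level with the rim. Cap: disc of 48 mm diameter, 6 mm thick, lying on the rim when shut; in line with it a thumb tab 12 mm wide (y), 6 mm thick, sticks out 23 mm, its end 74 mm from the hinge axis.
- thick_cap (a joint): Angle of the thickest tube's cap in rad: 0 shut, 1.57 upright, 1.9 the stop, leaning back. Starts at 1.62 to 1.85, wide open. The light friction hinge (0.03 N m) leaves the cap wherever it is put; there is no spring or latch.
- slim_rim (a point): Centre of the mouth of the slimmest tube (24 mm outside diameter), axes as the rack's. Hinge axis along y, 17 mm out along +x, level with the rim. Cap: disc of 28 mm diameter, 6 mm thick, lying on the rim; in line with it a thumb tab 12 mm wide (y), 6 mm thick, sticks out from x = -14 to -37 mm when shut (end 54 mm from the hinge axis), with free space below it.
- slim_cap (a joint): Angle of the slimmest tube's cap in rad: 0 shut, 1.57 upright, 1.9 the stop. Starts shut. Same light friction hinge: the cap stays where it is put.
- mid_tab (a point): Point on the thumb tab of the middle-sized tube's cap (34 mm tube, 38 mm disc, like the others), 55 mm from its hinge axis and 9 mm from the tab's end; moves with the cap. That cap starts at any angle from shut to wide open and is to be left so.

How it is judged:
By the outcome, as a careful person would: the job done as asked, in the order asked, and still so for the second after the job is handed in, with the robot touching nothing.
It also fails if it takes over 45 s, if anything falls off the work surface, if the arm or the gripper's body presses on something with over 40 N, if the wrist force passes 120 N, or if a joint passes its speed limit or range.

### The arm

A 6-joint arm with a two-finger parallel gripper is mounted at the origin on the work surface; the furniture and walls round the work are solid. World frame = base frame: x ahead of the robot, y to its left, z up, the work surface at z = 0. Lengths are in m, angles in degrees, forces in N, time in s.
With the tool pointing down it reaches from about 0.325 to 0.75 m from the base axis. Payload 7.6 kg.
Tool frame: the origin (TCP) lies midway between the tips of the shut fingers; the grasp point (between the pads) lies bot.grasp_offset behind it (bot.grasp_offset is the distance from the TCP to the grasp point, in m); z points along the fingers, y is the line along which they close (so a half turn about z gives the same grasp; the last joint's range is limited). The gripper opens to 85 mm and grips with 20 to 120 N. Pads are 22 mm wide; open, the fingers measure 114 mm over their backs; the gripper's body (76 mm by 85 mm) begins 54 mm behind the grasp point. The pads swing forward as they close: fully open they stand 13 mm farther back than shut.
Start: joints at [67.936, 2.991, 80.254, -0, 96.75, -4.028], TCP at [0.163, 0.499, 0.207] pointing down, gripper open.
Joint ranges: [-166.34, 166.34], [-52.06, 124.39], [6.96, 135.62], [-60.46, 240.46], [14.63, 156.25], [-167.68, 167.68]. Speed limits (degrees/s): [147.25, 147.25, 172.46, 180, 180, 180].

### API

Orientations are given as [roll, pitch, yaw] about the fixed x, y, z axes, in that order (R = Rz(yaw) Ry(pitch) Rx(roll)).
In Python, from bench import sensors, viewer, order, bot gives the robot as it stands.
- The arm moves only by the tool play_rows, never from a script. Its argument "plan" is a list of rows, each a list of 7 numbers: the turn, a rotation vector about the tool's x, y, z as a fraction of full scale, then the shift along the tool's x, y, z as a fraction of full scale, then the closure, from -1 (fully open) to 1 (shut). In form: [[wx, wy, wz, x, y, z, fingers], ...]. A call has 1 to 10 rows; each row shifts and turns the commanded pose from where the row before left it, along the tool's axes as they then stand; what a row does not reach is not made up. Full scale, the value 1, is 0.04 m for a shift and 0.12 rad for a turn. A row lasts 1/10 s, in which the tool goes at most 50 mm and 8.59 degrees, less where a joint would pass 70% of its speed; a pose out of reach is approached as far as the arm can. A call with a number of a shift or a turn outside -1 to 1 is refused whole. A call with a gripper value outside its range is refused whole. The fingers move at their own pace and stop on an object; "squeeze" is the grip in N (left out, the last holds). Time passes only in rows, so rows that do not move let the fingers close. It gives the time, the measured TCP pose, the force, the opening and the grip force at its end, in the units of the state.
- sensors.get_state(): the state, without advancing time (a new reading comes with each control period).
- viewer.read_camera(name): name is "scene" or "top" or "wrist"; returns the picture (400x640x3 uint8, blue, green, red); there is no depth.
- viewer.camera_info(name): a dict with "fx", "fy", "cx", "cy" (pixels), "dist" ([k1, k2, p1, p2, k3] as OpenCV has them; the pictures are not rectified), "rvec" (rotation vector, rad) and "tvec" (3), from world to camera coordinates, as OpenCV has them. Camera axes: x right, y down, z forward; pixel columns grow to the right and rows downward; lengths in m; the calibration is good to about 2 mm. A picture is of the moment at which its call begins: read the wrist's pose just before it. camera_info takes no time and is no camera call; for the wrist camera it gives the pose at the moment of the call.
- order.close_job(): hands the job in; it is judged then, once.
The state is a dict: "t": time; "q": joint angles; "qd": joint speeds; "tau": joint torques, N m; "eef_pos": TCP position; "orientation": TCP orientation; "wrist_force": force on the tool from outside, world axes, zero at the start; "torque": the same for the moment, N m; "grip_width": finger opening in m; "finger_force": force on a finger pad.
Only numpy, scipy, OpenCV 4.12 (cv2) and the standard library are available. Lean on these libraries where they do the work, as an engineer would, in place of code of your own. Each camera call takes 0.05 s, during which the arm holds its last target. There are 200 camera calls.

## Working session

There is one attempt and no reset: what is moved stays moved. The work goes in short steps, Python scripts to look and compute and a tool call to move; the robot and the scene stay as the last step left them, time stands still between calls to the robot, and variables do not carry over. Pictures are saved under pics/ and viewed, at most 12 in all, crops included, and the job is handed in when it is done.

Besides the shell and the picture viewer there is one more tool, called after "Call:" as name([rows], argument=value, ...), one row to a line, values as JSON. play_rows: Moves the arm, as the interface text tells. Its arguments: {"type":"object","properties":{"plan":{"type":"array","items":{"type":"array","items":{"type":"number"}}},"squeeze":{"type":"number"}},"required":["plan"]}

```bash
mkdir -p pics; python3 - <<'E'
from bench import sensors, viewer, order, bot
import cv2
for n in ("scene","top"):
    cv2.imwrite(f"pics/{n}0.png",viewer.read_camera(n))
    print(n,viewer.camera_info(n))
s=sensors.get_state();print(s, bot.grasp_offset)
E
```

```text
scene {'fx': 370.53699450973056, 'fy': 370.53699450973056, 'cx': 327.99818593180976, 'cy': 198.29515032706564, 'dist': array([-0.08772432,  0.        ,  0.        ,  0.        ,  0.        ]), 'rvec': array([ 2.0263198 , -1.08375895,  0.52819833]), 'tvec': array([-0.25504135,  0.39180612,  0.52107812])}
top {'fx': 465.4121995601639, 'fy': 465.4121995601639, 'cx': 315.63388287245334, 'cy': 201.1015771047164, 'dist': array([-0.06687199,  0.        ,  0.        ,  0.        ,  0.        ]), 'rvec': array([ 2.17666761, -2.20365766,  0.07757388]), 'tvec': array([0.06812546, 0.53336719, 0.8923756 ])}
{'t': 0.1, 'q': array([ 6.79353553e+01,  3.02184230e+00,  8.03061086e+01, -1.21015249e-03,
        9.67495136e+01, -4.02848341e+00]), 'qd': array([ 0.12754314, -0.13328824, -0.20153869, -0.06512436, -0.02416263,
       -0.09624868]), 'tau': array([ 9.98532742e-04, -3.82583106e+01, -3.60983169e+01, -2.78509111e-05,
        4.72849308e-03,  3.77935942e-05]), 'eef_pos': array([0.1624269 , 0.49893048, 0.20628245]), 'orientation': array([-1.79922642e+02, -4.24307825e-03,  1.61963694e+02]), 'wrist_force': array([ 0.3540029 ,  0.5309839 , -0.65539234]), 'torque': array([ 0.01383333, -0.00262882, -0.01644132]), 'finger_force': 0.0, 'grip_width': 0.0852560441763684} 0.0187
```

View pics/scene0.png

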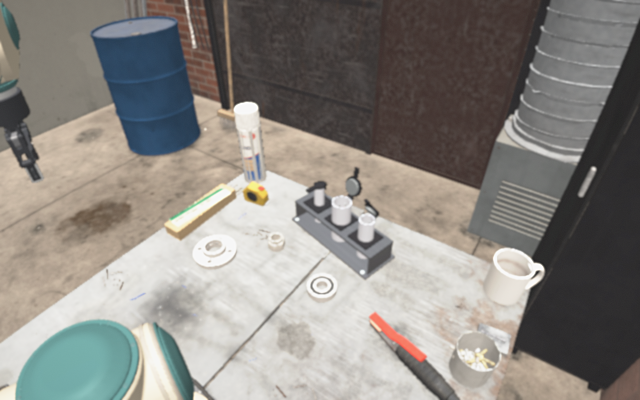

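View pics/top0.png

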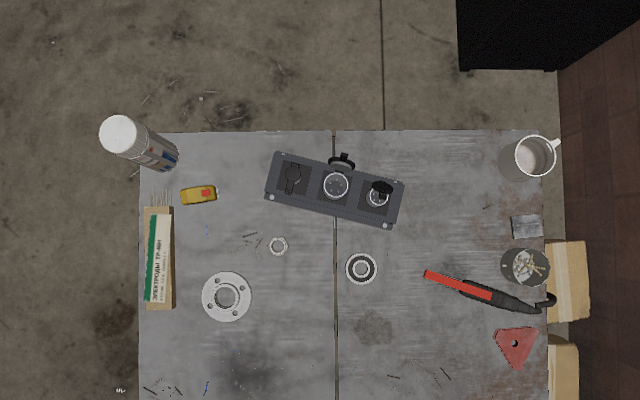

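The top view shows the slim tube (shut) at about (292,178), the thick one (wide open) at (336,186) and the middle-sized one (half open) at (380,194). I'll enlarge both views.

```bash
python3 - <<'E'
import cv2
a=cv2.imread("pics/top0.png")[140:240,255:415]; cv2.imwrite("pics/topc.png",cv2.resize(a,None,fx=5,fy=5,interpolation=cv2.INTER_CUBIC))
a=cv2.imread("pics/scene0.png")[160:280,280:400]; cv2.imwrite("pics/scenec.png",cv2.resize(a,None,fx=5,fy=5,interpolation=cv2.INTER_CUBIC))
E
```

```text
(no output)
```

View pics/topc.png

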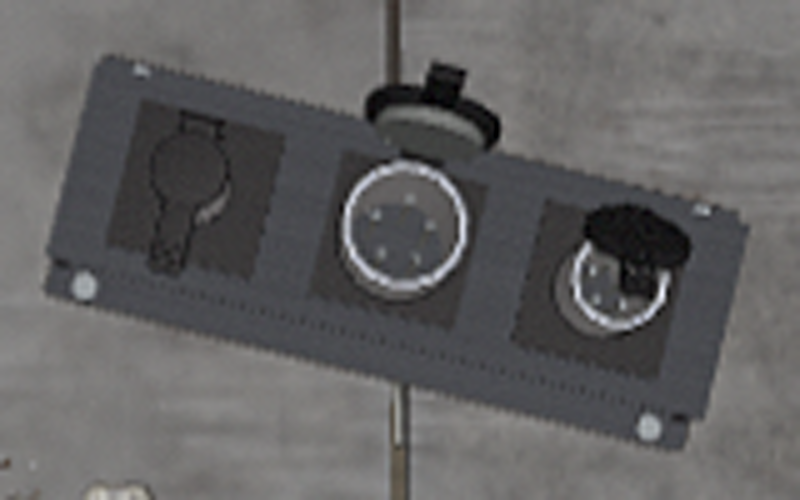

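View pics/scenec.png

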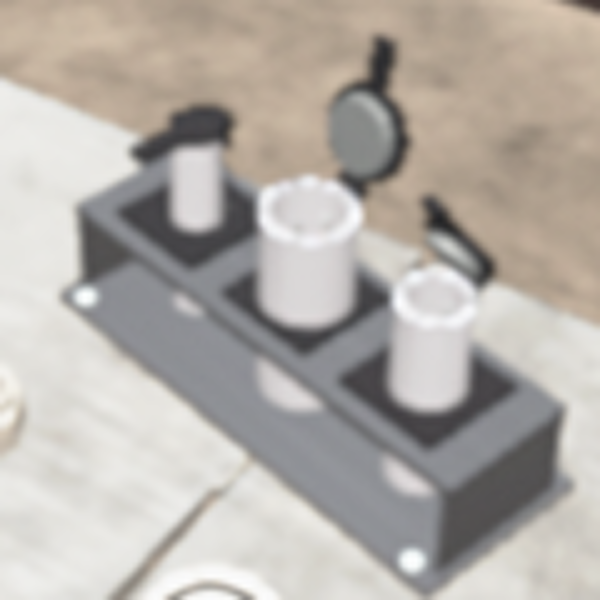

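```bash
cat > h.py <<'E'
import numpy as np, cv2
from scipy.optimize import least_squares
from bench import viewer
def proj(P,n,ci={}):
    if n not in ci: ci[n]=viewer.camera_info(n)
    c=ci[n];K=np.array([[c['fx'],0,c['cx']],[0,c['fy'],c['cy']],[0,0,1]])
    return cv2.projectPoints(np.float64(P).reshape(-1,1,3),c['rvec'],c['tvec'],K,c['dist'])[0].reshape(-1,2)
def px(c,o): return (np.array(c)+.5)/5-.5+o
T=np.array([255,140]);S=np.array([280,160])
def W(p,l): 
    c,s=np.cos(p[2]),np.sin(p[2]); return np.array([p[0]+c*l[0]-s*l[1],p[1]+s*l[0]+c*l[1],l[2]])
E
python3 - <<'E'
from h import *
obs=[((0,0,.112),"top",px((406,227),T)),((0,-.078,.112),"top",px((619,281),T)),((0,.078,.118),"top",px((190,172),T)),
((0,0,.112),"scene",px((310,212),S)),((0,-.078,.112),"scene",px((434,298),S)),
((-.036,.078,.118),"top",px((165,268),T)),((-.037,.078,.115),"scene",px((134,152),S))]
f=lambda p:np.concatenate([proj(W(p,l),n)[0]-u for l,n,u in obs])
r=least_squares(f,[.6,0,0]);print(r.x,np.degrees(r.x[2]),r.fun.round(1).reshape(-1,2))
p=r.x
def tab(th,hx,L,y): # underside-ish mid of tab end
    return (hx-L*np.cos(th)-(.003*-np.sin(th)),y,.112+L*np.sin(th)+.003*np.cos(th))
for nm,hx,L,y,o in (("thick",.027,.074,0,(("top",px((449,68),T)),("scene",px((384,42),S)))),("mid",.022,.064,-.078,(("top",px((635,286),T)),("scene",px((428,202),S))))):
    g=lambda t:np.concatenate([proj(W(p,tab(t[0],hx,L,y)),n)[0]-u for n,u in o])
    q=least_squares(g,[1.5]);print(nm,q.x,q.fun)
for l in ((0,0,.112),(0,.078,.112),(0,-.078,.112),tab(1.7,.027,.074,0),(-.037,.078,.115)): print(W(p,l))
E
```

```text
[ 0.55580565  0.02686185 -0.26587589] -15.233566480588996 [[-0.3  0. ]
 [ 0.1  0.3]
 [-0.3 -0.5]
 [ 0.1 -0.3]
 [ 0.5  0.2]
 [-0.5  0.2]
 [ 0.5  1.2]]
thick [1.76738204] [-0.00137955  0.74538836  1.22768081 -0.41989667]
mid [1.04736825] [ 0.63381096  1.03945537  1.10416045 -0.27384934]
[0.55580565 0.02686185 0.112     ]
[0.5763005  0.10212114 0.112     ]
[ 0.5353108  -0.04839744  0.112     ]
[0.59392688 0.01648056 0.18499666]
[0.54060058 0.11184306 0.115     ]
```

Call:
play_rows([
  [0,0,-0.41,0,0,-1,1],
  [0,0,0,-0.75,-0.44,-0.5,1],
  [0,0,0,-0.75,-0.44,0,1],
  [0,0,0,-0.75,-0.44,0,1],
  [0,0,0,-0.75,-0.44,0,1],
  [0,0,0,-0.75,-0.44,0,1],
  [0,0,0,-0.75,-0.44,0,1],
  [0,0,0,-0.75,-0.44,0,1],
  [0,0,0,-0.75,-0.44,0,1],
  [0,0,0,-0.75,-0.44,0,1],
])

```text
t: 1.1
eef_pos: [0.3822, 0.2743, 0.2667]
orientation: [-180.0, -0.0, 164.8]
wrist_force: [0.7, 0.2, 0.3]
grip_width: 0.0
finger_force: 0.0
```

Call:
play_rows([
  [0,0,0,-0.75,-0.44,0,1],
  [0,0,0,-0.75,-0.44,0,1],
  [0,0,0,-0.75,-0.44,0,1],
  [0,0,0,-0.75,-0.44,0,1],
  [0,0,0,-0.75,-0.44,0,1],
  [0,0,0,-0.75,-0.44,0,1],
  [0,0,0,-0.75,-0.44,0,1],
  [0,0,0,-0.75,-0.44,0,1],
  [0,0,0,0,0,0,1],
  [0,0,0,0,0,0,1],
])

```text
t: 2.1
eef_pos: [0.5761, 0.0762, 0.2661]
orientation: [-180.0, -0.1, 164.7]
wrist_force: [-0.4, -0.6, -0.6]
grip_width: -0.0001
finger_force: 0.0
```

```bash
cat >> h.py <<'E'
P=np.array([.5558,.0269,-.2659])
def where():
    from bench import sensors
    s=sensors.get_state();d=s['eef_pos']-[P[0],P[1],0];c,n=np.cos(P[2]),np.sin(P[2])
    print("t",s['t'],"rack mm",(1e3*np.array([c*d[0]+n*d[1],-n*d[0]+c*d[1],d[2]])).round(1),"rpy",s['orientation'].round(2),"F",s['wrist_force'].round(1),"w",round(s['grip_width'],4),"ff",s['finger_force'],"q",s['q'].round(0))
E
python3 -c "from h import *;where()"
```

```text
t 2.1 rack mm [  6.6  52.9 266.1] rpy [-1.7998e+02 -1.0000e-01  1.6472e+02] F [-0.4 -0.6 -0.6] w -0.0001 ff 0.0 q [  4.  12.  64.   0. 104. -71.]
```

Call:
play_rows([
  [0,0,0,-0.78,-0.44,0,1],
  [0,0,0,-0.78,-0.44,0,1],
  [0,0,0,-0.78,-0.44,0,1],
  [0,0,0,0,0,0.85,1],
  [0,0,0,0,0,0.85,1],
  [0,0,0,0,0,0.85,1],
  [0,0,0,0,0,0,1],
  [0,0,0,0,0,0,1],
])

```text
t: 2.9
eef_pos: [0.6523, 0.0021, 0.166]
orientation: [180.0, -0.0, 164.8]
wrist_force: [-0.3, 0.3, 0.5]
grip_width: 0.0
finger_force: 0.0
```

```bash
python3 -c "
from h import *;where()
cv2.imwrite('pics/t1.png',cv2.resize(viewer.read_camera('scene')[100:280,250:450],None,fx=3,fy=3))"
```

```text
t 2.9 rack mm [ 99.6   1.4 166. ] rpy [ 1.7999e+02 -1.0000e-02  1.6485e+02] F [-0.3  0.3  0.5] w 0.0 ff 0.0 q [ -3.  25.  60.   0.  96. -78.]
```

View pics/t1.png

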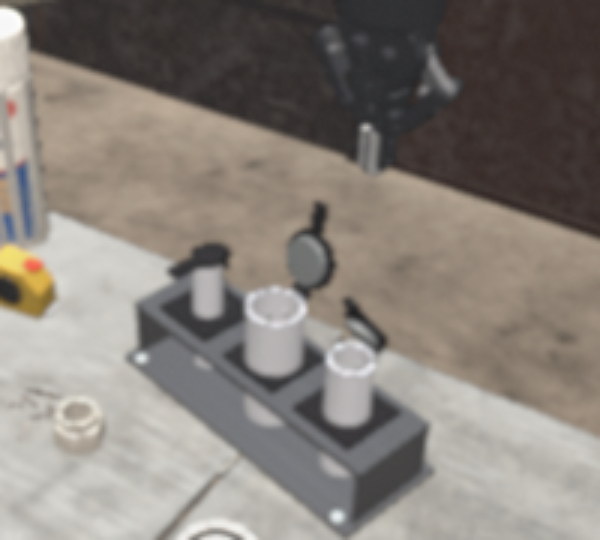

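Call:
play_rows([
  [0,0,0,0.6,0,0,1],
  [0,0,0,0.4,0,0,1],
  [0,0,0,0.25,0,0,1],
  [0,0,0,0.25,0,0,1],
  [0,0,0,0.25,0,0,1],
  [0,0,0,0.25,0,0,1],
  [0,0,0,0.25,0,0.1,1],
  [0,0,0,0.25,0,0.2,1],
  [0,0,0,0.25,0,0.25,1],
  [0,0,0,0.2,0,0.3,1],
])

```text
t: 3.95
eef_pos: [0.5399, 0.0326, 0.1345]
orientation: [179.9, 0.3, 164.8]
wrist_force: [-0.3, 0.7, 1.1]
grip_width: -0.0
finger_force: 0.0
```

```bash
python3 -c "
from h import *;where()
cv2.imwrite('pics/t2.png',cv2.resize(viewer.read_camera('scene')[120:260,260:420],None,fx=4,fy=4))"
```

```text
t 3.95 rack mm [-16.8   1.3 134.5] rpy [179.9    0.35 164.81] F [-0.3  0.7  1.1] w -0.0 ff 0.0 q [ -0.   7.  84.   0.  88. -75.]
```

View pics/t2.png

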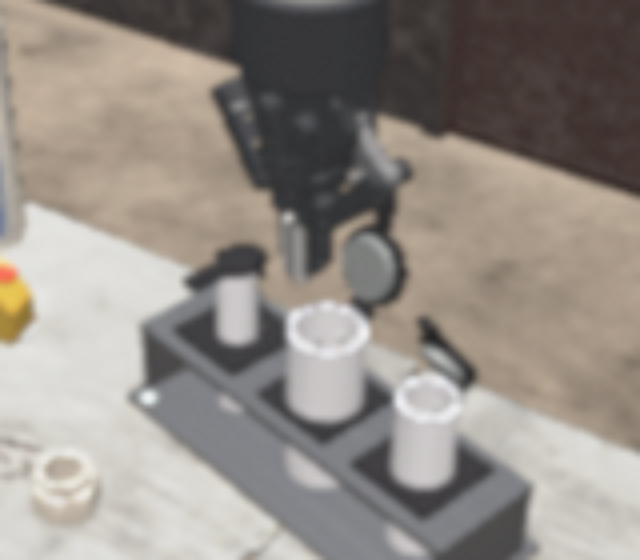

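```bash
python3 -c "
from h import *;where()
for l in ((-.0168,.0013,.1345),(0,0,.112),(.041,0,.184),(.0996,.0014,.166)): print(l,proj(W(P,l),'scene'),(proj(W(P,l),'scene')-[260,120])*4, (proj(W(P,l),'top')-[250,120])*4)
cv2.imwrite('pics/t3.png',cv2.resize(viewer.read_camera('top')[120:250,250:420],None,fx=4,fy=4))"
```

```text
t 4.0 rack mm [-18.6   1.1 131.9] rpy [1.7996e+02 1.0000e-01 1.6483e+02] F [-0.1  0.6 -2.4] w -0.0003 ff 0.0 q [ -0.   7.  84.   0.  88. -75.]
(-0.0168, 0.0013, 0.1345) [[335.92615346 196.5831949 ]] [[303.70461384 306.33277961]] [[331.55460081 291.98229588]]
(0, 0, 0.112) [[341.72649226 201.73217988]] [[326.90596904 326.92871954]] [[341.79536127 260.07681382]]
(0.041, 0, 0.184) [[356.49930049 168.14035005]] [[385.99720194 192.5614002 ]] [[375.42846879 143.8817491 ]]
(0.0996, 0.0014, 0.166) [[373.91628351 165.11127046]] [[455.66513404 180.44508183]] [[404.07550655  14.65968537]]
```

View pics/t3.png

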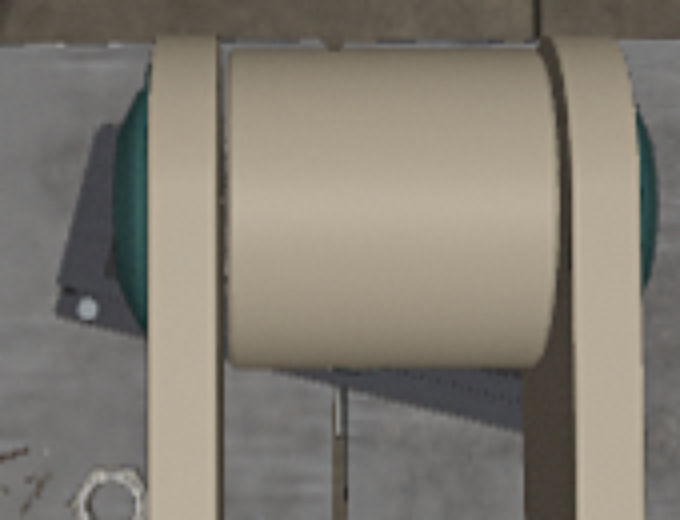

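```bash
python3 -c "
from h import *
for z in (.1345,.145,.155,.165): print(z,((proj(W(P,(-.0168,.0013,z)),'scene')-[260,120])*4).round(0),z+.0315,((proj(W(P,(.0996,.0014,z+.0315)),'scene')-[250,100])*3).round(0))
for th in (1.35,1.45,1.57,1.77):
  print(th,((proj(W(P,(.027-.074*np.cos(th),0,.112+.074*np.sin(th))),'scene')-[260,120])*4).round(0),((proj(W(P,(.027-.027*np.cos(th),0,.112+.027*np.sin(th))),'scene')-[260,120])*4).round(0))
"
```

```text
0.1345 [[304. 306.]] 0.166 [[372. 195.]]
0.145 [[304. 291.]] 0.1765 [[373. 184.]]
0.155 [[304. 276.]] 0.1865 [[374. 172.]]
0.165 [[305. 261.]] 0.1965 [[375. 161.]]
1.35 [[346. 213.]] [[356. 274.]]
1.45 [[356. 206.]] [[360. 272.]]
1.57 [[368. 199.]] [[364. 269.]]
1.77 [[387. 191.]] [[371. 266.]]
```

Call:
play_rows([
  [0,0,0,0,0,-1,1],
  [0,0,0,0,0,-0.7,1],
  [0,0,0,-0.75,0,0,1],
  [0,0,0,-0.75,0,0,1],
  [0,0,0,-0.75,0,0,1],
  [0,0,0,-0.7,0,0,1],
  [0,0,0,0,0,0.7,1],
  [0,0,0,0,0,0.7,1],
  [0,0,0,0,0,0,1],
  [0,0,0,0,0,0,1],
])

```text
t: 5.05
eef_pos: [0.6532, 0.0012, 0.1452]
orientation: [180.0, 0.1, 164.8]
wrist_force: [-0.2, 0.4, 0.3]
grip_width: 0.0001
finger_force: 0.0
```

```bash
python3 -c "
from h import *;where()"
```

```text
t 5.05 rack mm [100.8   0.8 145.2] rpy [1.7997e+02 1.1000e-01 1.6479e+02] F [-0.2  0.4  0.3] w 0.0001 ff 0.0 q [ -3.  25.  61.   0.  93. -78.]
```

Call:
play_rows([
  [0,0,0,0.6,0,0,1],
  [0,0,0,0.4,0,0,1],
  [0,0,0,0.25,0,0,1],
  [0,0,0,0.25,0,0,1],
  [0,0,0,0.25,0,0,1],
  [0,0,0,0.25,0,0,1],
  [0,0,0,0,0,0,1],
])

```text
t: 5.75
eef_pos: [0.5762, 0.0225, 0.1468]
orientation: [179.9, 0.3, 164.8]
wrist_force: [0.2, -0.7, 0.2]
grip_width: -0.0002
finger_force: 0.0
```

```bash
python3 -c "
from h import *;where()
cv2.imwrite('pics/t4.png',cv2.resize(viewer.read_camera('scene')[120:260,260:420],None,fx=4,fy=4))"
```

```text
t 5.75 rack mm [ 20.8   1.1 146.8] rpy [179.92   0.3  164.81] F [ 0.2 -0.7  0.2] w -0.0002 ff 0.0 q [ -1.  12.  77.   0.  90. -76.]
```

View pics/t4.png

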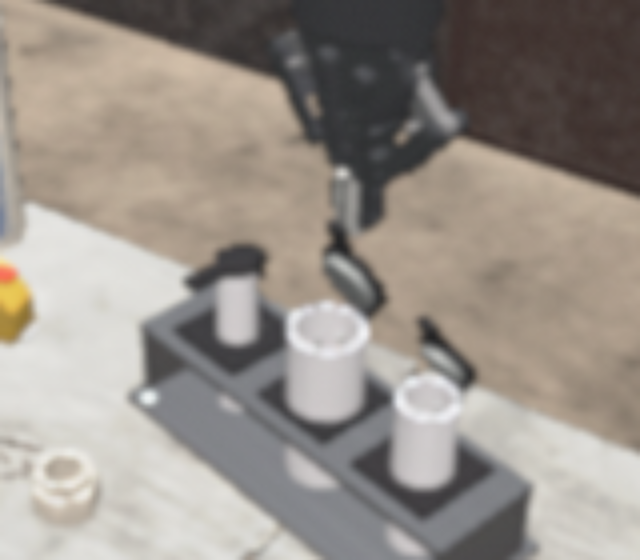

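Call:
play_rows([
  [0,0,0,0.2,0,0.15,1],
  [0,0,0,0.2,0,0.2,1],
  [0,0,0,0.2,0,0.2,1],
  [0,0,0,0.1,0,0.2,1],
  [0,0,0,0,0,0.15,1],
  [0,0,0,-0.1,0,0.1,1],
  [0,0,0,-0.1,0,0.05,1],
  [0,0,0,0,0,0.05,1],
  [0,0,0,0,0,0,1],
])

```text
t: 6.7
eef_pos: [0.5563, 0.0273, 0.0988]
orientation: [-180.0, -0.0, 164.8]
wrist_force: [-0.3, 0.5, -0.4]
grip_width: 0.0002
finger_force: 0.0
```

```bash
python3 -c "
from h import *;where()"
```

```text
t 6.7 rack mm [ 0.4  0.5 98.8] rpy [-1.8000e+02 -1.0000e-02  1.6477e+02] F [-0.3  0.5 -0.4] w 0.0002 ff 0.0 q [ -1.  12.  83.   0.  85. -76.]
```

Call:
play_rows([
  [0,0,0,0,0,0.04,1],
  [0,0,0,0,0,0,1],
])

```text
t: 6.9
eef_pos: [0.5561, 0.0274, 0.0973]
orientation: [180.0, 0.0, 164.8]
wrist_force: [0.2, 0.0, -0.1]
grip_width: 0.0
finger_force: 0.0
```

Call:
play_rows([
  [0,0,0,0,0,0.03,1],
  [0,0,0,0,0,0,1],
])

```text
t: 7.1
eef_pos: [0.556, 0.0274, 0.0961]
orientation: [180.0, -0.0, 164.8]
wrist_force: [0.4, 0.2, 0.2]
grip_width: 0.0001
finger_force: 0.1
```

Call:
play_rows([
  [0,0,0,0,0,0.02,1],
  [0,0,0,0,0,0,1],
])

```text
t: 7.3
eef_pos: [0.556, 0.0274, 0.0953]
orientation: [180.0, -0.0, 164.8]
wrist_force: [-0.1, 0.5, 1.1]
grip_width: -0.0002
finger_force: 0.1
```

Call:
play_rows([
  [0,0,0,0,0,0.03,1],
  [0,0,0,0,0,0,1],
])

```text
t: 7.5
eef_pos: [0.5561, 0.0274, 0.094]
orientation: [180.0, -0.0, 164.8]
wrist_force: [0.1, -0.0, -0.1]
grip_width: -0.0002
finger_force: 0.0
```

Call:
play_rows([
  [0,0,0,0,0,0.03,1],
  [0,0,0,0,0,0,1],
])

```text
t: 7.7
eef_pos: [0.5561, 0.0274, 0.0937]
orientation: [180.0, 0.0, 164.8]
wrist_force: [-2.4, 0.2, 4.5]
grip_width: 0.0001
finger_force: 2.4
```

Call:
play_rows([
  [0,0,0,0,0,0.03,1],
  [0,0,0,0,0,0,1],
])

```text
t: 7.9
eef_pos: [0.5562, 0.0274, 0.0935]
orientation: [180.0, 0.0, 164.8]
wrist_force: [-5.7, 0.4, 10.2]
grip_width: -0.0
finger_force: 5.5
```

Call:
play_rows([
  [0,0,0,0,0,0.02,1],
  [0,0,0,0,0,0,1],
  [0,0,0,0,0,0,1],
])

```text
t: 8.2
eef_pos: [0.5562, 0.0274, 0.0935]
orientation: [180.0, 0.1, 164.8]
wrist_force: [-7.8, 0.4, 14.8]
grip_width: 0.0003
finger_force: 7.3
```

```bash
python3 -c "
from h import *;where()
cv2.imwrite('pics/t5.png',cv2.resize(viewer.read_camera('scene')[140:260,270:410],None,fx=5,fy=5,interpolation=2))"
```

```text
t 8.2 rack mm [ 0.3  0.6 93.5] rpy [1.7998e+02 7.0000e-02 1.6479e+02] F [-7.8  0.4 14.8] w 0.0003 ff 7.298016994027421 q [ -1.  12.  84.   0.  84. -76.]
```

View pics/t5.png

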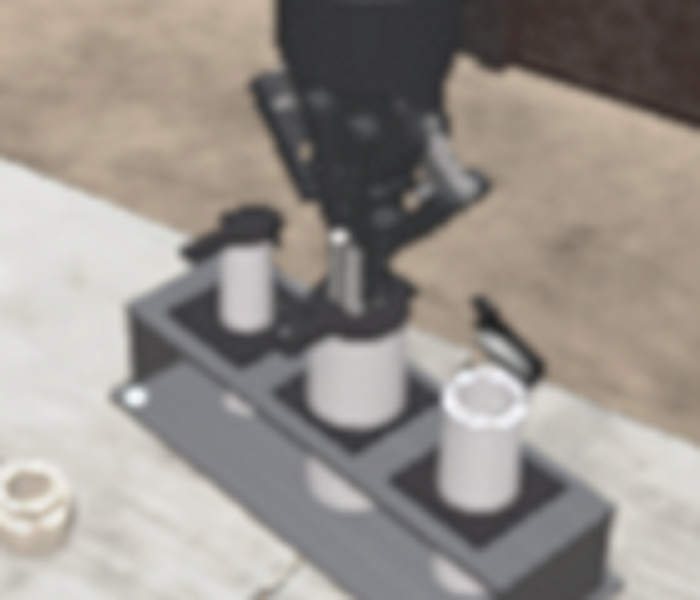

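Call:
play_rows([
  [0,0,0,0,0,-0.9,1],
  [0,0,0,0,0,-0.9,1],
  [0,0,0,0.25,0.65,0,0.3],
  [0,0,0,0.25,0.65,0,0.3],
  [0,0,0,0.25,0.63,0,0.3],
  [0,0,0,0,0,0,0.3],
  [0,0,0,0,0,0,0.3],
])

```text
t: 8.95
eef_pos: [0.5473, 0.1099, 0.1627]
orientation: [-180.0, -0.0, 164.8]
wrist_force: [-0.3, -0.8, -0.7]
grip_width: 0.0298
finger_force: 0.0
```

```bash
python3 -c "
from h import *;where()
im=viewer.read_camera('scene')[120:260,260:420]; w=viewer.read_camera('wrist')
cv2.imwrite('pics/t6.png',np.hstack([cv2.resize(im,(457,400)),cv2.resize(w,None,fx=.53,fy=1)]))"
```

```text
t 8.95 rack mm [-30.   77.8 162.7] rpy [-1.7998e+02 -1.0000e-02  1.6484e+02] F [-0.3 -0.8 -0.7] w 0.0298 ff 0.0 q [  8.   9.  78.  -0.  92. -67.]
```

View pics/t6.png

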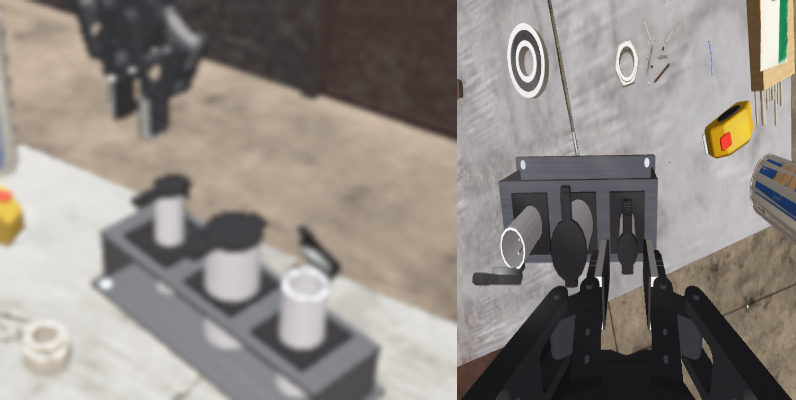

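```bash
python3 -c "
from h import *
for x in (-.04,-.03,-.02,-.01):
  for z in (.18,.19,.2): print(x,z,((proj(W(P,(x,.078,z)),'scene')-[260,120])*400/140).round(0))
print(proj(W(P,(-.03,.078,.187)),'wrist')*[.53,1]+[457,0],proj(W(P,(-.037,.078,.115)),'wrist')*[.53,1]+[457,0])
"
```

```text
-0.04 0.18 [[128. 137.]]
-0.04 0.19 [[128. 126.]]
-0.04 0.2 [[127. 115.]]
-0.03 0.18 [[138. 133.]]
-0.03 0.19 [[138. 122.]]
-0.03 0.2 [[138. 111.]]
-0.02 0.18 [[148. 128.]]
-0.02 0.19 [[148. 117.]]
-0.02 0.2 [[148. 106.]]
-0.01 0.18 [[158. 123.]]
-0.01 0.19 [[158. 112.]]
-0.01 0.2 [[158. 101.]]
[[627.68174151 257.94036178]] [[627.25975546 200.20294171]]
```

Call:
play_rows([
  [0,0,0,0,0,0.7,0.3],
  [0,0,0,0,0,0.7,0.3],
  [0,0,0,0,0,0.7,0.3],
  [0,0,0,0,0,0,0.3],
  [0,0,0,0,0,0,0.6],
  [0,0,0,0,0,0,0.8],
  [0,0,0,0,0,0,0.8],
  [0,0,0,0,0,0,0.8],
], squeeze=20)

```text
t: 9.85
eef_pos: [0.5483, 0.1101, 0.0805]
orientation: [179.9, 0.2, 164.8]
wrist_force: [1.6, 3.6, 1.1]
grip_width: 0.011
finger_force: 21.8
```

```bash
python3 -c "
from h import *;where()"
```

```text
t 9.85 rack mm [-29.1  78.4  80.5] rpy [1.799e+02 1.500e-01 1.648e+02] F [1.6 3.6 1.1] w 0.011 ff 21.794949173927307 q [  8.  13.  84.   0.  83. -67.]
```

Call:
play_rows([
  [0,0,0,-0.02,0,-0.15,0.8],
  [0,0,0,-0.04,0,-0.15,0.8],
  [0,0,0,-0.06,0,-0.14,0.8],
  [0,0,0,-0.075,0,-0.13,0.8],
  [0,0,0,-0.09,0,-0.12,0.8],
  [0,0,0,-0.11,0,-0.11,0.8],
  [0,0,0,0,0,0,0.8],
])

```text
t: 10.55
eef_pos: [0.5629, 0.1062, 0.1116]
orientation: [179.9, -0.0, 164.8]
wrist_force: [0.7, 4.8, -2.1]
grip_width: 0.0112
finger_force: 20.8
```

```bash
python3 -c "
from h import *;where()
im=viewer.read_camera('scene')[120:260,250:400]
cv2.imwrite('pics/t7.png',cv2.resize(im,None,fx=4,fy=4))"
```

```text
t 10.55 rack mm [-13.9  78.4 111.6] rpy [ 1.7993e+02 -1.0000e-02  1.6481e+02] F [ 0.7  4.8 -2.1] w 0.0112 ff 20.78471302986145 q [  7.  13.  80.   0.  87. -68.]
```

View pics/t7.png

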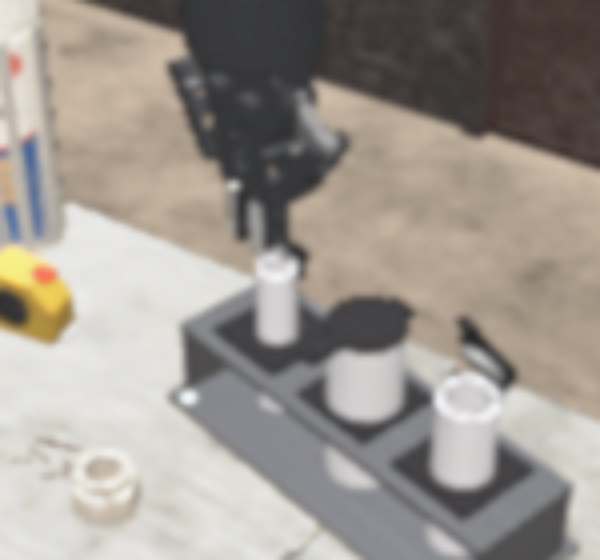

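Call:
play_rows([
  [0,0,0,0,0,0,0.3],
  [0,0,0,0,0,0,0.3],
  [0,0,0,0,0,0,0.3],
  [0,0,0,0.4,0,0,0.3],
  [0,0,0,0.4,0,0,0.3],
  [0,0,0,0.4,0,0,0.3],
  [0,0,0,0,0,0,1],
  [0,0,0,0,0,0,1],
  [0,0,0,0,0,0,1],
  [0,0,0,0,0,0,1],
])

```text
t: 11.6
eef_pos: [0.5168, 0.1179, 0.111]
orientation: [-180.0, 0.0, 164.8]
wrist_force: [-0.6, -0.1, 0.0]
grip_width: 0.0003
finger_force: 0.0
```

```bash
python3 -c "
from h import *;where()"
```

```text
t 11.6 rack mm [-61.5  77.6 111. ] rpy [-1.8000e+02  1.0000e-02  1.6476e+02] F [-0.6 -0.1  0. ] w 0.0003 ff 0.0 q [  9.   7.  87.  -0.  86. -66.]
```

Call:
play_rows([
  [0,0,0,-0.5,0,0,1],
  [0,0,0,-0.2,0,-0.05,1],
  [0,0,0,-0.2,0,-0.05,1],
  [0,0,0,-0.2,0,-0.05,1],
  [0,0,0,-0.2,0,-0.05,1],
  [0,0,0,-0.2,0,-0.05,1],
  [0,0,0,-0.2,0,0,1],
  [0,0,0,-0.16,0,0,1],
  [0,0,0,0,0,0,1],
])

```text
t: 12.5
eef_pos: [0.5887, 0.0984, 0.1207]
orientation: [-180.0, -0.0, 164.8]
wrist_force: [-0.2, -0.0, -0.5]
grip_width: 0.0001
finger_force: 0.0
```

```bash
python3 -c "
from h import *;where()"
```

```text
t 12.5 rack mm [ 13.   77.6 120.7] rpy [-1.7999e+02 -1.0000e-02  1.6476e+02] F [-0.2 -0.  -0.5] w 0.0001 ff 0.0 q [  6.  17.  75.  -0.  89. -69.]
```

Call:
play_rows([
  [0,0,0,0.3,0,0,1],
  [0,0,0,0.5,0,0,1],
  [0,0,0,0.5,0,0,1],
  [0,0,0,0,0,-0.8,1],
  [0,0,0,0,0.5,-0.8,1],
  [0,0,0,0,0.8,-0.7,1],
  [0,0,0,0,0.8,0,1],
  [0,0,0,0,0.8,0,1],
  [0,0,0,0,0.8,0,1],
  [0,0,0,0,0.8,0,1],
])

```text
t: 13.5
eef_pos: [0.5853, 0.2873, 0.2129]
orientation: [180.0, 0.0, 164.8]
wrist_force: [1.4, 0.1, -0.4]
grip_width: -0.0
finger_force: 0.0
```

Call:
play_rows([
  [0,0,0,0,0.8,0,1],
  [0,0,0,0.3,0.8,0,1],
  [0,0,0,0.3,0.8,0,1],
  [0,0,0,0.3,0.8,0,1],
  [0,0,0,0,0,0,1],
  [0,0,0,0,0,0,1],
])

```text
t: 14.1
eef_pos: [0.5837, 0.4195, 0.2123]
orientation: [-180.0, -0.0, 164.9]
wrist_force: [0.2, -0.4, 0.6]
grip_width: -0.0
finger_force: 0.0
```

```bash
python3 - <<'E'
from h import *
where()
im={n:viewer.read_camera(n) for n in("top","scene")}
for n in im: cv2.imwrite(f'pics/{n}_end.png',im[n])
old={n:cv2.imread(f'pics/{n}0.png') for n in im}
g=lambda a:cv2.cvtColor(a,6).astype(int)
# silhouette of cap (disc+tab) for angle th; score = mean darkness inside minus ring around it
def sil(th,hx,R,L,y,n):
    m=np.zeros((400,640),np.uint8)
    def pt(r,w,h): return (hx-r*np.cos(th)+h*np.sin(th),y+w,.112+r*np.sin(th)+h*np.cos(th))
    for poly in ([(hx+R*np.cos(a),R*np.sin(a)) for a in np.linspace(0,6.28,24)],[(hx,-.006),(hx,.006),(L,.006),(L,-.006)]):
        q=np.array([proj(W(P,pt(r,w,h)),n)[0] for r,w in poly for h in(0,.006)])
        cv2.fillConvexPoly(m,cv2.convexHull(np.float32(q)).round().astype(np.int32),1)
    return m
for nm,d,hx,R,L,y in(("slim",im,.017,.014,.054,.078),("thick",im,.027,.024,.074,0),("mid now",im,.022,.019,.064,-.078),("mid old",old,.022,.019,.064,-.078),("thick old",old,.027,.024,.074,0)):
    res=[]
    for th in np.arange(0,1.91,.1):
        s=0
        for n in d:
            m=sil(th,hx,R,L,y,n);ring=cv2.dilate(m,np.ones((5,5)))-m
            G=g(d[n]);s+=G[ring>0].mean()-G[m>0].mean()
        res.append(s)
    print(nm,"best",np.arange(0,1.91,.1)[np.argmax(res)].round(1),np.round(res).astype(int))
# change in the mid-cap area, and coarse slim patch
for n,l in(("top",(0,-.078,.13)),("scene",(0,-.078,.13))):
    u,v=proj(W(P,l),n)[0].astype(int);print(n,"mid diff",np.abs(g(im[n])-g(old[n]))[v-14:v+15,u-14:u+15].max())
u,v=proj(W(P,(.017,.078,.135)),"scene")[0].astype(int);print(u,v);print(g(im["scene"])[v-22:v+22:2,u-20:u+20:2])
E
```

```text
t 14.1 rack mm [-76.2 386.1 212.3] rpy [-1.7995e+02 -2.0000e-02  1.6485e+02] F [ 0.2 -0.4  0.6] w -0.0 ff 0.0 q [ 33.  37.  38.  -0. 105. -42.]
slim best 1.8 [-57 -52 -34 -21 -26 -20  -6   2   0  -3   8  -4  -4   0  -3  -1  45  73
  75  53]
thick best 0.1 [ 72  73  59  47  35  24  21  15  10   2  -1   0   1  -1   6  -6 -12 -15
 -14 -15]
mid now best 1.0 [-50 -40 -31 -25 -25 -16   1  13  30  45  92  88  54  38  24  15  12   5
   1  -3]
mid old best 1.0 [-50 -40 -32 -26 -26 -18   1  12  30  46  95  90  55  39  24  15  12   6
   2  -2]
thick old best 1.8 [-68 -58 -48 -45 -40 -19  -1   4  11   5   2   1   7  17  23  14  28  74
  78  57]
top mid diff 13
scene mid diff 18
324 175
[[167 166 157 156 165 168 167 165 160 163 169 169 164 159 153 143 147 150
  155 158]
 [165 166 160 156 161 164 168 167 161 153 157 164 165 153 137 131 140 149
  158 155]
 [165 165 161 158 159 161 160 152 141 138 149 162 168 164 159 159 156 153
  155 148]
 [161 161 156 158 156 152 151 148 148 149 154 163 166 163 161 162 164 159
  153 151]
 [164 164 158 155 154 150 146 146 145 151 158 151 141 155 154 154 154 157
  1
[... 753 characters left out ...]
 166 167
  167 169]
 [164 163 158 160 162 163 161 155 145  98  85  68  89 142 167 167 167 170
  171 166]
 [163 161 158 160 161 170 190 194 195 153  73  74 151 171 172 170 173 176
  173 168]
 [179 161 160 159 163 203 206 211 216 228 146 101 166 167 163 166 171 173
  174 171]
 [220 215 191 166 161 215 223 212 216 230 156 126 171 168 161 159 164 167
  168 166]
 [221 222 222 217 201 195 224 241 239 211 135 134 164 164 155 152 157 162
  161 160]
 [223 222 221 217 189 176 200 209 207 188 151 158 161 161 153 149 157 161
  162 161]
 [223 218 189 154 135 167 201 207 205 190 146 149 161 160 158 156 152 140
  140 139]
 [194 154 133 132 129 164 201 208 205 189 136 128 153 158 157 122  94  71
   67  68]]
```

```bash
python3 - <<'E'
from h import *
# thick tab end vs slim-tab-at-start geometry: darkness along the tab-end height in the scene picture
G=cv2.cvtColor(cv2.imread('pics/scene_end.png'),6).astype(float);T=cv2.cvtColor(cv2.imread('pics/top_end.png'),6).astype(float)
def corners(th,n): 
    q=np.array([proj(W(P,(.027-r*np.cos(th)+h*np.sin(th),w,.112+r*np.sin(th)+h*np.cos(th))),n)[0] for r in(.052,.074) for w in(-.006,.006) for h in(0,.006)])
    return cv2.convexHull(np.float32(q))
ss=8
for th in(0,.03,.06,.1,.15,.2):
    o=[]
    for A,n in((G,'scene'),(T,'top')):
        big=cv2.resize(A,None,fx=ss,fy=ss,interpolation=1)
        m=np.zeros(big.shape,np.uint8);cv2.fillConvexPoly(m,((corners(th,n)+.5)*ss-.5).round().astype(np.int32),1)
        ring=cv2.dilate(m,np.ones((2*ss+1,2*ss+1)))-m
        o.append(round(big[ring>0].mean()-big[m>0].mean(),1))
    print(th,o)
E
```

```text
0 [np.float64(23.5), np.float64(14.2)]
0.03 [np.float64(23.8), np.float64(13.7)]
0.06 [np.float64(19.8), np.float64(14.0)]
0.1 [np.float64(11.9), np.float64(13.8)]
0.15 [np.float64(6.7), np.float64(12.8)]
0.2 [np.float64(8.6), np.float64(11.5)]
```

The thick cap reads as shut (best fit 0 to 0.03 rad). The slim cap is at about 1.75 rad, and the middle cap has not changed. I'm handing in.

```bash
python3 -c "
from bench import order;print(order.close_job())"
```

```text
the job is handed in; nothing more can be done
None
```

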